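# Dose the rinse trough and cover the autosampler

## Robot

A 6-joint arm with a two-finger parallel gripper is mounted at the origin on the work surface. World frame = base frame: x ahead of the robot, y to its left, z up, the work surface at z = 0. Lengths are in m, angles in rad, forces in N, time in s.
With the tool pointing down it reaches from about 0.3 to 0.875 m from the base axis. Payload 6.4 kg.
Tool frame: the origin (TCP) lies midway between the tips of the shut fingers; the grasp point (between the pads) lies 19 mm behind it; z points along the fingers, y is the line along which they close (so a half turn about z gives the same grasp; the last joint's range is limited). The gripper opens to 88 mm and grips with 3 to 60 N. Pads are 18 mm wide; open, the fingers measure 123 mm over their backs; the gripper's body (75 mm by 187 mm) begins 45 mm behind the grasp point.
Start: joints at [-1.316, 0.181, 1.607, -0, 1.354, -0.206], TCP at [0.256, -0.515, 0.205] pointing down, gripper open.
Joint ranges: [-2.99, 2.99], [-0.89, 2.07], [0.3, 2.58], [-1.14, 4.28], [0, 2.63], [-3.12, 3.12]. Speed limits (rad/s): [2.57, 2.57, 3.01, 3.14, 3.14, 3.14].

## Interface

Orientations are given as a rotation vector (axis times angle).
In Python, from rig import env, imaging, ticket gives the robot as it stands.
- The arm moves only by the tool move_arm, never from a script. Its argument "moves" is a list of rows, each an object with "slide": the shift along the world's x, y, z in cm, a list of three; "twist": the turn about the world's z in rad. A call has 1 to 8 rows; each row shifts and turns the commanded pose from where the row before left it; what a row does not reach is not made up. A row lasts 1/12 s, in which the tool goes at most 41.7 mm and 7.16 degrees, less where a joint would pass 70% of its speed; a pose out of reach is approached as far as the arm can. A call with a gripper value outside its range is refused whole. "hand" is the opening, from 0 (shut) to 1 (fully open), set as the call begins (left out, the last holds). The fingers move at their own pace and stop on an object; the grip force is fixed at half the most. Time passes only in rows, so rows that do not move let the fingers close. It gives the time, the measured TCP pose, the force, the opening and the grip force at its end, in the units of the state.
- env.sense(): the state, without advancing time (a new reading comes with each control period).
- imaging.grab_frame(name): name is "side" or "top"; returns the picture (480x640x3 uint8, red, green, blue); there is no depth.
- imaging.calibration(name): a dict with "intrinsics" (3x3 intrinsics, pixels), "distortion" ([k1, k2, p1, p2, k3] as OpenCV has them; the pictures are not rectified), "R" (3x3) and "t" (3): a world point X has camera coordinates R X + t. Camera axes: x right, y down, z forward; pixel columns grow to the right and rows downward; lengths in m; the calibration is good to about 2 mm. A picture is of the moment at which its call begins. calibration takes no time and is no camera call.
- ticket.hand_in(): hands the job in; it is judged then, once.
The state is a dict: "clock": time; "joint_pos": joint angles; "joint_velocities": joint speeds; "effort": joint torques, N m; "position": TCP position; "eef_rot": TCP orientation; "ft_force": force on the tool from outside, world axes, zero at the start; "wrist_torque": the same for the moment, N m; "grip_width": finger opening in m; "grip_force": force on a finger pad.
Only numpy, scipy, OpenCV 4.12 (cv2) and the standard library are available. Lean on these libraries where they do the work, as an engineer would, in place of code of your own. Each camera call takes 0.05 s, during which the arm holds its last target. There are 200 camera calls.

## Task

Get the autosampler ready to be left: press the pump head of the rinse bottle all the way down and let it spring back up, then slide the sampler's flat cover fully shut over the vial compartment, right up to its end wall. Do the pump first, while the compartment is still open, and leave the tube rack, the beaker and the jar where they stand.

Things in the scene. Friction and masses are not known exactly. Their poses are not given: they have to be found in the camera images.
- sampler: Low white fixed autosampler, 190 (x) x 340 (y) x 74 mm high; origin under its centre. The -y half is a closed deck where the cover parks; the +y half (y -5 to 150 mm) is the open compartment of blue-capped vials with a rinse trough at its +y end. Side lips 72 mm high, inner edges at x = -72 and +72 mm, guide the cover along y; the end wall (y 150 mm, 74 mm high) stops it.
- cover (a joint): How far the sampler's flat grey cover (156 x 160 x 6 mm, its top 65 mm above the bench) is open, m: 0 = fully shut against the end wall, up to 0.135 = open. Growing values move it towards the sampler's -y; to shut it, move it towards the sampler's +y. It runs stiffly (about 1.5 N) and stays where it is left.
- cover_rib (a point): Middle of the top edge of the cover's upright grip rib, 88 mm above the bench. The rib is 90 mm long along the sampler's x, 8 mm thick along its y and stands 23 mm above the cover, 10 mm in from the cover's -y edge. Shut, it is at sampler y = +4 mm. It moves with the cover; its axes are the sampler's.
- pump_bottle: White round bottle (64 mm across) with a pump, bolted to the bench in a dark 86 x 80 mm steel foot just beyond the sampler's +y end; origin at the centre of its underside, z up. The spout points along its -y, over the compartment's trough, reaching 85 mm from the bottle's axis at 155 to 177 mm above the bench.
- pump (a joint): How far the pump head is pressed down, m: 0 = up, 0.012 = bottomed. A spring (1.5 N at the start, 4.5 N bottomed) brings it back up.
- pump_top (a point): Centre of the flat round top of the pump head (36 mm across, 16 mm high); 180 mm above the bench when up. Press it straight down.
- tube_rack: White loose rack of small blue-capped tubes, 120 (x) x 62 (y) x 75 mm high, beyond the sampler's -y end; origin under its centre. Bystander.
- beaker: Loose glass beaker, 64 mm across, 75 mm high, behind the sampler (its +x side); origin under its centre. Bystander.
- jar: Loose amber glass jar with a black cap, 56 mm across, 75 mm high, behind the sampler (its +x side); origin under its centre. Bystander.
There are look-alikes about, which are no part of the job. Leave any pink or turquoise look-alike of the pump_bottle alone.

How it is judged:
By the outcome, as a careful person would: the job done as asked, in the order asked, and still so for the second after the job is handed in, with the robot touching nothing.
It also fails if it takes over 38 s, if anything falls off the work surface, if the arm or the gripper's body presses on something with over 40 N, if the wrist force passes 120 N, or if a joint passes its speed limit or range.

## Working session

There is one attempt and no reset: what is moved stays moved. The work goes in short steps, Python scripts to look and compute and a tool call to move; the robot and the scene stay as the last step left them, time stands still between calls to the robot, and variables do not carry over. Pictures are saved under pics/ and viewed, at most 10 in all, crops included, and the job is handed in when it is done.

Besides the shell and the picture viewer there is one more tool, called in YAML: its name, and indented under it one key for each argument. move_arm: Moves the arm, as the interface text tells. Its arguments: {"type":"object","properties":{"moves":{"type":"array","items":{"type":"object","properties":{"slide":{"type":"array","items":{"type":"number"}},"twist":{"type":"number"}}}},"hand":{"type":"number"}},"required":["moves"]}

```bash
mkdir -p pics; python3 - <<'E'
from rig import env, imaging
import cv2
for n in("top","side"):
    cv2.imwrite(f"pics/{n}0.png",imaging.grab_frame(n)[:,:,::-1])
print(env.sense()["eef_rot"],env.sense()["clock"])
E
```

```text
[-3.05711903e+00 -7.16990388e-01  8.11249060e-05] 0.1
```

View pics/top0.png

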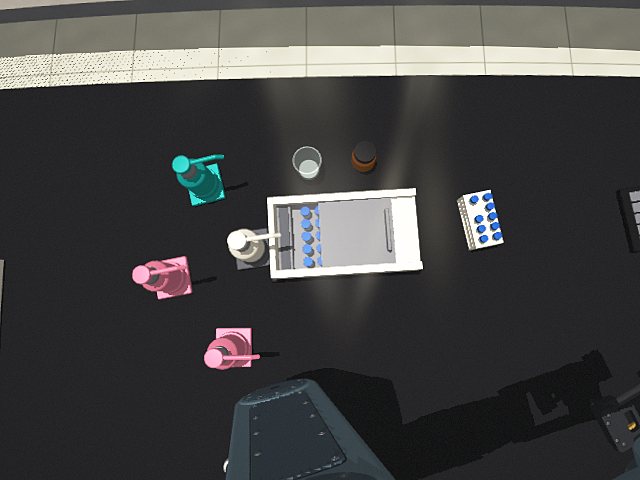

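View pics/side0.png

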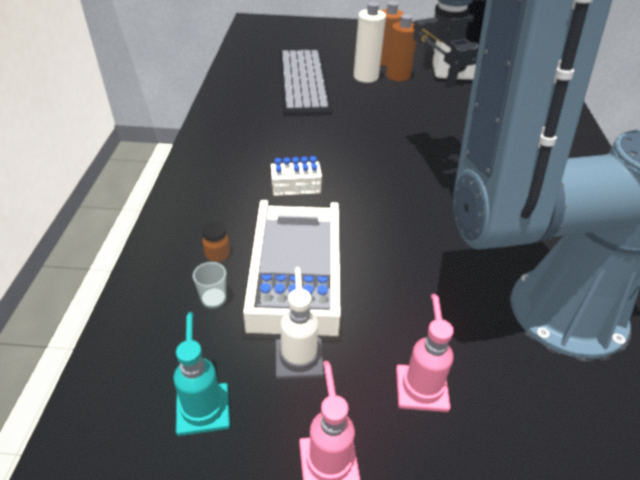

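Top view: the candidates for the pump are white (238,240), turquoise (181,164), pink (141,274) and pink (214,358). I choose the white one in the dark foot, at the sampler's left (+y) end. The cover rib is at (388,229). I'll check this with a close crop.

```bash
python3 - <<'E'
import cv2,numpy as np
a=cv2.imread("pics/top0.png")[180:290,220:430]; a=cv2.resize(a,None,fx=3.8,fy=3.8,interpolation=cv2.INTER_CUBIC)
cv2.imwrite("pics/c1.png",a)
E
cat > h.py <<'E'
import cv2,numpy as np
from rig import imaging
def world(n,uv,z):
    c=imaging.calibration(n);K,D,R,t=[np.array(c[k],float) for k in("intrinsics","distortion","R","t")]
    p=cv2.undistortPoints(np.array(uv,float).reshape(-1,1,2),K,D)[:,0]
    d=np.c_[p,np.ones(len(p))]@R; o=-R.T@t
    return o+d*((np.broadcast_to(z,len(p))-o[2])/d[:,2])[:,None]
def pix(n,X):
    c=imaging.calibration(n);K,D,R,t=[np.array(c[k],float) for k in("intrinsics","distortion","R","t")]
    return cv2.projectPoints(np.array(X,float).reshape(-1,1,3),cv2.Rodrigues(R)[0],t,K,D)[0][:,0]
E
python3 - <<'E'
from h import *
np.set_printoptions(precision=4,suppress=True)
print(world("top",[(238,240),(388,229),(386,208),(390,250),(268,198),(415,190),(422,270),(271,279)],[.18,.088,.088,.088,.074,.074,.074,.074]))
print(world("side",[(300,298)],.18))
E
```

```text
[[ 0.5307  0.1609  0.18  ]
 [ 0.5617 -0.1376  0.088 ]
 [ 0.6068 -0.1345  0.088 ]
 [ 0.5172 -0.1406  0.088 ]
 [ 0.6347  0.1192  0.074 ]
 [ 0.6484 -0.2002  0.074 ]
 [ 0.4752 -0.2091  0.074 ]
 [ 0.4591  0.1115  0.074 ]]
[[0.5299 0.1665 0.18  ]]
```

View pics/c1.png

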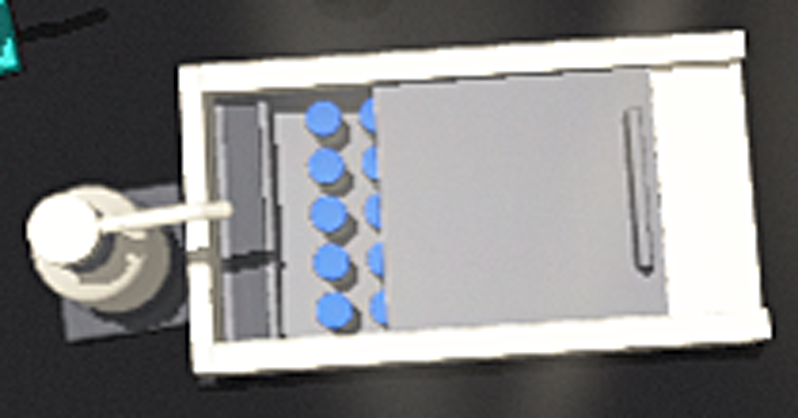

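The crop confirms it: a white head (about 237,240 in the full image) in the dark foot, spout over the trough. Sampler yaw is about 0.05 rad, and the cover is open by about 97 mm. Going above the pump.

move_arm:
  hand: 0
  moves:
    - {"slide": [0, 0, 4]}
    - {"slide": [1.5, 3.7, 0], "twist": -0.08}
    - {"slide": [1.5, 3.7, 0], "twist": -0.08}
    - {"slide": [1.5, 3.7, 0], "twist": -0.08}
    - {"slide": [1.5, 3.7, 0], "twist": -0.08}
    - {"slide": [1.5, 3.7, 0], "twist": -0.09}
    - {"slide": [1.5, 3.7, 0]}
    - {"slide": [1.5, 3.7, 0]}

```text
invalid input
```

move_arm:
  moves:
    - {"slide": [1.5, 3.7, 0]}
    - {"slide": [1.5, 3.7, 0]}
    - {"slide": [1.5, 3.7, 0]}
    - {"slide": [1.5, 3.7, 0]}
    - {"slide": [1.5, 3.7, 0]}
    - {"slide": [1.5, 3.7, 0]}
    - {"slide": [1.5, 3.7, 0]}
    - {"slide": [0, 0, 0]}

```text
invalid input
```

move_arm:
  hand: 0
  moves:
    - {"slide": [0, 0, 4], "twist": 0}
    - {"slide": [1.5, 3.7, 0], "twist": -0.08}
    - {"slide": [1.5, 3.7, 0], "twist": -0.08}
    - {"slide": [1.5, 3.7, 0], "twist": -0.08}
    - {"slide": [1.5, 3.7, 0], "twist": -0.08}
    - {"slide": [1.5, 3.7, 0], "twist": -0.09}
    - {"slide": [1.5, 3.7, 0], "twist": 0}
    - {"slide": [1.5, 3.7, 0], "twist": 0}

```text
clock: 0.77
position: [0.3608, -0.254, 0.2449]
eef_rot: [-3.14, -0.078, 0.0]
ft_force: [-0.0, -0.1, -0.1]
grip_width: 0.037
grip_force: 0.0
```

move_arm:
  moves:
    - {"slide": [1.5, 3.8, 0], "twist": 0}
    - {"slide": [1.5, 3.8, 0], "twist": 0}
    - {"slide": [1.5, 3.8, 0], "twist": 0}
    - {"slide": [1.5, 3.8, 0], "twist": 0}
    - {"slide": [1.5, 3.8, 0], "twist": 0}
    - {"slide": [1.5, 3.8, 0], "twist": 0}
    - {"slide": [1.5, 3.8, 0], "twist": 0}
    - {"slide": [1.5, 3.8, 0], "twist": 0}

```text
clock: 1.43
position: [0.4808, 0.0502, 0.2451]
eef_rot: [3.141, 0.08, -0.0]
ft_force: [1.1, -0.9, -0.0]
grip_width: 0.0007
grip_force: 0.0
```

move_arm:
  moves:
    - {"slide": [1.6, 3.8, 0], "twist": 0}
    - {"slide": [1.6, 3.8, 0], "twist": 0}
    - {"slide": [1.5, 3.5, 0], "twist": 0}
    - {"slide": [0, 0, -2.5], "twist": 0}
    - {"slide": [0, 0, -2.0], "twist": 0}
    - {"slide": [0, 0, 0], "twist": 0}
    - {"slide": [0, 0, 0], "twist": 0}

```text
clock: 2.02
position: [0.5265, 0.159, 0.1989]
eef_rot: [3.14, 0.08, -0.006]
ft_force: [0.2, -0.2, 0.1]
grip_width: 0.0007
grip_force: 0.0
```

```bash
python3 - <<'E'
from h import *
from rig import env
s=env.sense();print(s["position"],s["eef_rot"],s["joint_pos"])
o=[]
for n,(u,v) in(("top",(237,240)),("side",(300,300))):
    p=imaging.grab_frame(n)[:,:,::-1]; cv2.imwrite(f"pics/{n}1.png",p)
    o.append(cv2.resize(p[v-70:v+70,u-70:u+70],(400,400),interpolation=cv2.INTER_CUBIC))
    print(n,pix(n,[s["position"]]))
cv2.imwrite("pics/c2.png",np.hstack(o))
E
```

```text
[0.52650371 0.15897243 0.19894026] [ 3.14032938  0.08020726 -0.00568862] [ 7.74030007e-02  1.33612093e-01  1.67392224e+00 -4.71939836e-05
  1.33768735e+00  1.59713935e+00]
top [[236.84089051 241.04280526]]
side [[302.65232001 286.90013061]]
```

View pics/c2.png

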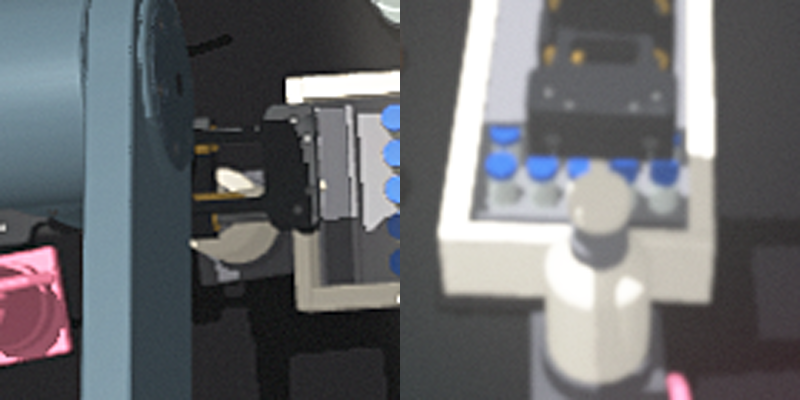

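```bash
python3 - <<'E'
from h import *
P=np.array([.5265,.159,.199])
for n,(u,v) in(("top",(167,170)),("side",(230,230))):
    q=pix(n,[P,P+[0,0,.064],P+[.037,.09,.064],P+[-.037,.09,.064],P+[.037,-.09,.064],P+[-.037,-.09,.064],P+[.09,.037,.064],P+[-.09,.037,.064],P+[.09,-.037,.064],P+[-.09,-.037,.064]])
    print(n,((q-[u,v])*400/140).round())
E
```

```text
top [[199. 203.]
 [177. 191.]
 [ 34. 133.]
 [ 30. 253.]
 [325. 129.]
 [325. 251.]
 [121.  47.]
 [114. 341.]
 [240.  45.]
 [236. 340.]]
side [[208. 163.]
 [209.  83.]
 [116. 210.]
 [269. 222.]
 [159. -34.]
 [288. -25.]
 [ 28. 122.]
 [379. 148.]
 [ 52.  23.]
 [380.  46.]]
```

View pics/side1.png

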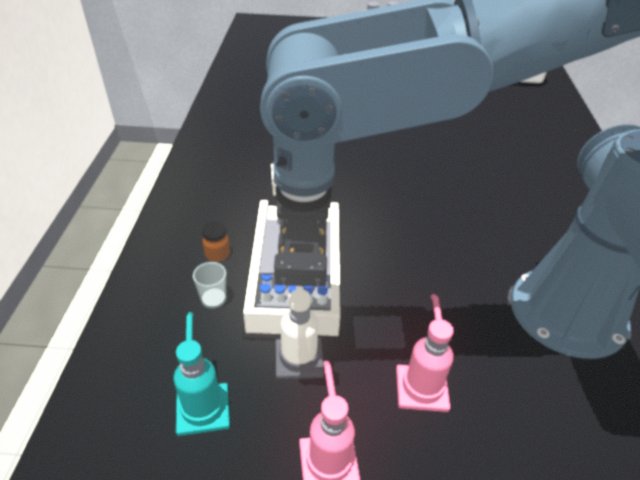

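The side view shows the shut fingers just above and slightly -y of the white head (300,297). I'll shift by about 4 and 5 mm, then press.

move_arm:
  moves:
    - {"slide": [0.35, 0.5, 0], "twist": 0}
    - {"slide": [0, 0, -0.6], "twist": 0}
    - {"slide": [0, 0, -0.6], "twist": 0}
    - {"slide": [0, 0, -0.6], "twist": 0}
    - {"slide": [0, 0, -0.4], "twist": 0}
    - {"slide": [0, 0, -0.3], "twist": 0}
    - {"slide": [0, 0, 0], "twist": 0}
    - {"slide": [0, 0, 0], "twist": 0}

```text
clock: 2.78
position: [0.531, 0.1639, 0.1749]
eef_rot: [3.141, 0.08, -0.001]
ft_force: [-1.0, 0.9, -0.7]
grip_width: 0.0003
grip_force: 0.0
```

move_arm:
  moves:
    - {"slide": [0, 0, -0.2], "twist": 0}
    - {"slide": [0, 0, -0.2], "twist": 0}
    - {"slide": [0, 0, 0], "twist": 0}
    - {"slide": [0, 0, 0], "twist": 0}

```text
clock: 3.12
position: [0.5311, 0.164, 0.1712]
eef_rot: [3.141, 0.08, -0.0]
ft_force: [0.3, 0.4, 0.3]
grip_width: 0.0006
grip_force: 0.0
```

```bash
python3 - <<'E'
from h import *
from rig import env
o=[]
for n,(u,v) in(("top",(237,240)),("side",(300,300))):
    p=imaging.grab_frame(n)[:,:,::-1]
    o.append(cv2.resize(p[v-40:v+40,u-40:u+40],(400,400),interpolation=cv2.INTER_CUBIC))
cv2.imwrite("pics/c3.png",np.hstack(o))
s=env.sense();print(s["position"],s["ft_force"],s["wrist_torque"])
E
```

```text
[0.53123614 0.1639954  0.17129962] [ 0.36129479  0.52393869 -0.54124853] [0.03108755 0.00445216 0.0750235 ]
```

View pics/c3.png

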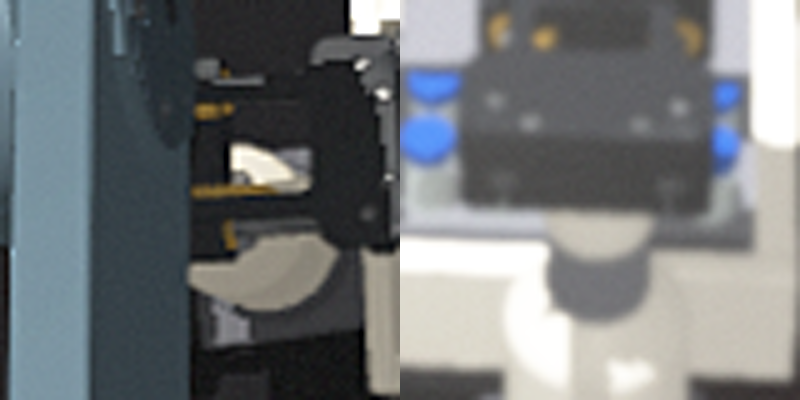

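The view shows the gripper body hiding the fingertips, and the force is still near zero. I'll compare the head's position numerically and triangulate it.

```bash
python3 - <<'E'
from h import *
from rig import env
a=cv2.imread("pics/side0.png",0); b=imaging.grab_frame("side")[:,:,::-1]; cv2.imwrite("pics/side2.png",b); b=cv2.cvtColor(b,cv2.COLOR_BGR2GRAY)
for c in(298,302): print(a[284:332,c].tolist()); print(b[284:332,c].tolist())
print(pix("side",[[.53,.164,.18],[.53,.182,.18],[.53,.146,.18],[.548,.164,.18],[.512,.164,.18],[.53,.164,.164],[.53,.182,.164]]).round(1).tolist())
A=cv2.resize(cv2.imread("pics/side0.png")[270:340,265:335],(400,400),interpolation=cv2.INTER_CUBIC)
T=cv2.resize(cv2.imread("pics/top0.png")[205:275,205:275],(400,400),interpolation=cv2.INTER_CUBIC)
cv2.imwrite("pics/c4.png",np.hstack([A,T]))
E
```

```text
[254, 254, 254, 254, 254, 255, 255, 255, 255, 255, 255, 255, 255, 255, 255, 255, 255, 255, 255, 255, 255, 254, 247, 228, 214, 210, 199, 174, 141, 127, 122, 120, 121, 133, 157, 164, 149, 134, 132, 172, 234, 252, 254, 254, 254, 254, 254, 254]
[98, 98, 92, 87, 79, 79, 77, 78, 77, 73, 76, 76, 77, 76, 76, 78, 77, 97, 138, 175, 193, 198, 197, 199, 198, 197, 189, 167, 143, 122, 116, 118, 116, 116, 118, 116, 116, 116, 117, 130, 158, 188, 205, 210, 209, 211, 210, 206]
[160, 164, 170, 192, 223, 248, 254, 255, 255, 255, 255, 255, 255, 255, 255, 255, 255, 255, 255, 255, 254, 253, 242, 218, 207, 198, 186, 163, 137, 123, 119, 120, 122, 137, 154, 159, 145, 125, 135, 180, 236, 251, 253, 253, 253, 253, 253, 253]
[98, 97, 97, 89, 81, 76, 77, 76, 77, 76, 77, 75, 77, 75, 74, 75, 78, 95, 135, 172, 191, 198, 197, 197, 198, 192, 186, 162, 133, 117, 116, 118, 115, 115, 115, 117, 115, 114, 117, 135, 164, 190, 203, 204, 207, 206, 208, 215]
[[300.1, 296.8], [299.0, 305.5], [301.1, 288.4], [289.0, 296.0], [311.2, 297.7], [300.0, 303.1], [299.0, 311.8]]
```

View pics/c4.png

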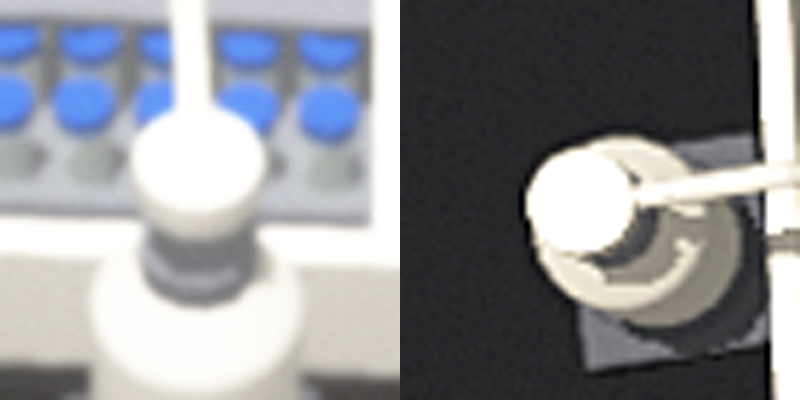

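The head has not moved (bottom edge still at row 311). The head centre still triangulates to (0.530, 0.164), so I'll continue down in small steps, watching the force.

move_arm:
  moves:
    - {"slide": [0, 0, -0.2], "twist": 0}
    - {"slide": [0, 0, -0.2], "twist": 0}
    - {"slide": [0, 0, -0.2], "twist": 0}
    - {"slide": [0, 0, 0], "twist": 0}
    - {"slide": [0, 0, 0], "twist": 0}

```text
clock: 3.68
position: [0.531, 0.164, 0.1649]
eef_rot: [-3.141, -0.08, 0.001]
ft_force: [0.7, 0.6, 0.1]
grip_width: 0.0005
grip_force: 0.0
```

```bash
python3 - <<'E'
from h import *
from rig import env
p=imaging.grab_frame("side")[:,:,::-1];cv2.imwrite("pics/side3.png",p)
b=cv2.cvtColor(p,cv2.COLOR_BGR2GRAY)
print(b[296:332,298].tolist())
s=env.sense();print(s["position"],s["ft_force"],s["wrist_torque"],s["effort"])
E
```

```text
[74, 73, 74, 73, 77, 73, 75, 77, 99, 140, 175, 194, 197, 197, 188, 167, 138, 124, 114, 116, 117, 116, 113, 118, 115, 116, 118, 127, 158, 186, 202, 207, 207, 209, 208, 206]
[0.53113287 0.16396452 0.16508764] [-0.59141483 -0.24884423  0.77361087] [-0.00069719  0.08655771 -0.08456547] [ 1.79381568e-03 -4.19182849e+01 -3.29006159e+01  1.14646903e-02
 -7.47566996e-02 -4.80922301e-05]
```

```bash
python3 - <<'E'
from h import *
a=imaging.grab_frame("top")[:,:,::-1]; b=cv2.imread("pics/side3.png")
P=np.array([.531,.164,.165])
out=[]
for n,im,(u,v) in(("top",a,(205,195)),("side",b,(255,230))):
    c=cv2.resize(im[v:v+90,u:u+90],(400,400),interpolation=cv2.INTER_CUBIC).copy()
    c=np.clip(255*(c/255.)**.5,0,255).astype(np.uint8)
    for q in pix(n,[P,P+[0,0,.019],P+[0,0,.064]]):
        cv2.circle(c,tuple(int(x) for x in (q-[u,v])*400/90),3,(0,0,255),1)
    out.append(c)
cv2.imwrite("pics/c5.png",np.hstack(out))
E
```

```text
(no output)
```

View pics/c5.png

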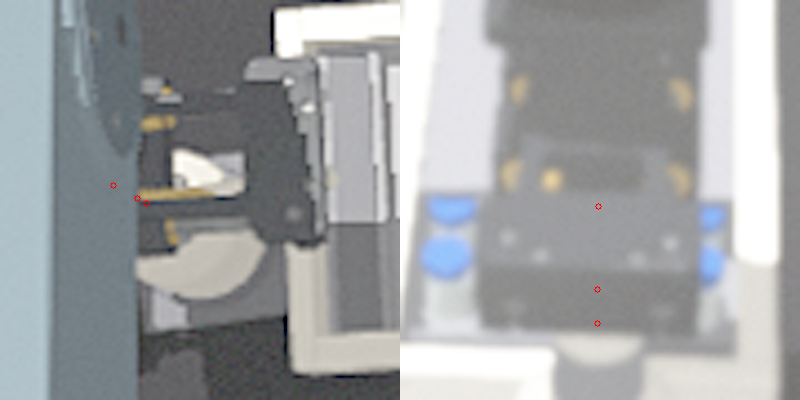

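```bash
python3 - <<'E'
from h import *
for z in(.165,.2,.229,.25,.27,.3):
    print(z,world("top",[(205+300/4.444,195+243/4.444),(205+320/4.444,195+240/4.444),(205+250/4.444,195+60/4.444)],z)[:,:2].round(3).tolist(),world("side",[(255+83/4.444,230+332/4.444),(255+295/4.444,230+332/4.444)],z)[:,:2].round(3).tolist())
E
```

```text
0.165 [[0.513, 0.096], [0.514, 0.088], [0.594, 0.119]] [[0.572, 0.172], [0.495, 0.165]]
0.2 [[0.51, 0.092], [0.511, 0.083], [0.588, 0.113]] [[0.568, 0.2], [0.494, 0.193]]
0.229 [[0.507, 0.088], [0.508, 0.08], [0.582, 0.109]] [[0.564, 0.224], [0.494, 0.217]]
0.25 [[0.505, 0.085], [0.506, 0.077], [0.578, 0.105]] [[0.561, 0.24], [0.494, 0.234]]
0.27 [[0.503, 0.082], [0.504, 0.074], [0.574, 0.102]] [[0.558, 0.256], [0.493, 0.25]]
0.3 [[0.5, 0.078], [0.501, 0.071], [0.568, 0.097]] [[0.554, 0.28], [0.493, 0.274]]
```

The head still hasn't moved. The visible gripper edges suggest the real tips may be higher than reported, so I'll keep descending gently and watch the force.

move_arm:
  moves:
    - {"slide": [0, 0, -0.2], "twist": 0}
    - {"slide": [0, 0, -0.2], "twist": 0}
    - {"slide": [0, 0, -0.2], "twist": 0}
    - {"slide": [0, 0, 0], "twist": 0}

```text
clock: 4.12
position: [0.5308, 0.1639, 0.1586]
eef_rot: [3.141, 0.08, -0.001]
ft_force: [-0.4, 1.0, -0.3]
grip_width: 0.0
grip_force: 0.0
```

move_arm:
  moves:
    - {"slide": [0, 0, -0.2], "twist": 0}
    - {"slide": [0, 0, -0.2], "twist": 0}
    - {"slide": [0, 0, 0], "twist": 0}

```text
clock: 4.37
position: [0.5309, 0.1639, 0.1547]
eef_rot: [3.141, 0.08, -0.001]
ft_force: [-0.2, 0.6, 0.3]
grip_width: 0.0003
grip_force: 0.0
```

```bash
python3 - <<'E'
from h import *
from rig import env
p=imaging.grab_frame("side")[:,:,::-1];cv2.imwrite("pics/side4.png",p)
b=cv2.cvtColor(p,cv2.COLOR_BGR2GRAY)
print(b[296:332,298].tolist())
s=env.sense();print(s["clock"],s["position"],s["ft_force"],s["wrist_torque"])
E
```

```text
[81, 79, 75, 74, 75, 72, 74, 72, 75, 75, 75, 73, 80, 110, 142, 151, 137, 119, 115, 117, 114, 115, 117, 117, 116, 115, 117, 128, 159, 187, 205, 206, 211, 210, 209, 208]
4.4167 [0.53099561 0.16393284 0.15491253] [ 0.2249705  -0.19865678  0.49234544] [ 0.00034854 -0.01738017 -0.01103393]
```

move_arm:
  moves:
    - {"slide": [0, 0, -0.2], "twist": 0}
    - {"slide": [0, 0, -0.2], "twist": 0}
    - {"slide": [0, 0, -0.2], "twist": 0}
    - {"slide": [0, 0, 0], "twist": 0}

```text
clock: 4.75
position: [0.5309, 0.1639, 0.1486]
eef_rot: [3.141, 0.08, -0.001]
ft_force: [-0.5, -0.1, -0.6]
grip_width: 0.0004
grip_force: 0.0
```

```bash
python3 - <<'E'
from h import *
from rig import env
p=imaging.grab_frame("side")[:,:,::-1];cv2.imwrite("pics/side5.png",p)
t=imaging.grab_frame("top")[:,:,::-1];cv2.imwrite("pics/top5.png",t)
b=cv2.cvtColor(p,cv2.COLOR_BGR2GRAY)
print(b[306:332,298].tolist())
s=env.sense();print(s["clock"],s["position"],s["ft_force"],s["wrist_torque"])
E
```

```text
[72, 72, 73, 71, 70, 76, 86, 102, 112, 117, 115, 115, 115, 118, 116, 116, 118, 129, 157, 186, 204, 207, 206, 210, 208, 207]
4.85 [0.53108866 0.16395321 0.14905118] [-0.41018057  1.03244245  0.15626529] [ 0.05308648 -0.03585196 -0.02251971]
```

Everything fits tips about 35–45 mm higher than reported. Continuing down gently.

move_arm:
  moves:
    - {"slide": [0, 0, -0.2], "twist": 0}
    - {"slide": [0, 0, -0.2], "twist": 0}
    - {"slide": [0, 0, -0.2], "twist": 0}
    - {"slide": [0, 0, 0], "twist": 0}

```text
clock: 5.18
position: [0.5315, 0.164, 0.1432]
eef_rot: [-3.141, -0.08, -0.001]
ft_force: [0.9, -0.3, 2.3]
grip_width: 0.0007
grip_force: 1.1
```

```bash
python3 - <<'E'
from h import *
from rig import env
o=[]
for n,(u,v) in(("top",(190,180)),("side",(240,210))):
    p=imaging.grab_frame(n)[:,:,::-1]
    c=cv2.resize(p[v:v+130,u:u+130],(400,400),interpolation=cv2.INTER_CUBIC)
    o.append(np.clip(255*(c/255.)**.5,0,255).astype(np.uint8))
cv2.imwrite("pics/c6.png",np.hstack(o))
s=env.sense();print(s["clock"],s["position"],s["ft_force"],s["wrist_torque"])
E
```

```text
5.2833 [0.53142726 0.16399309 0.14339541] [0.44283837 0.97063883 2.31059822] [ 0.11236533 -0.0377044  -0.04341696]
```

View pics/c6.png

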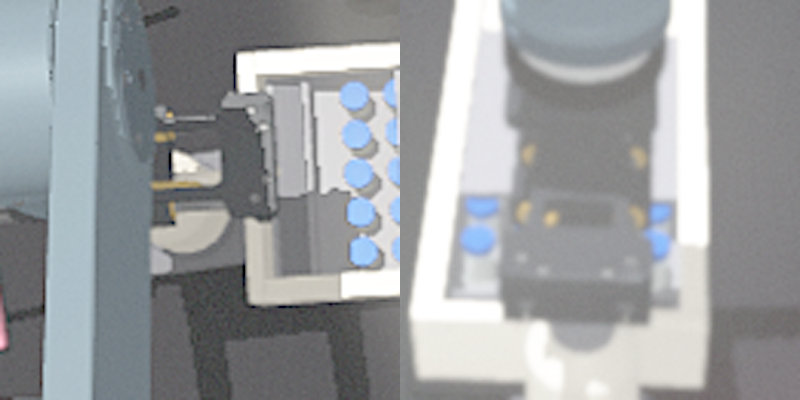

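Contact at last: Fz is 2.3 N, as the spring predicts for about 3 mm of travel. That puts the real tips about 33 mm above the reported z. Pressing on.

move_arm:
  moves:
    - {"slide": [0, 0, -0.2], "twist": 0}
    - {"slide": [0, 0, -0.2], "twist": 0}
    - {"slide": [0, 0, 0], "twist": 0}

```text
clock: 5.53
position: [0.5315, 0.164, 0.1391]
eef_rot: [-3.14, -0.08, -0.001]
ft_force: [1.3, -0.4, 3.4]
grip_width: 0.0003
grip_force: 1.6
```

move_arm:
  moves:
    - {"slide": [0, 0, -0.2], "twist": 0}
    - {"slide": [0, 0, -0.15], "twist": 0}
    - {"slide": [0, 0, 0], "twist": 0}

```text
clock: 5.78
position: [0.5314, 0.164, 0.1356]
eef_rot: [-3.14, -0.08, -0.001]
ft_force: [1.2, -0.3, 3.0]
grip_width: 0.0004
grip_force: 2.0
```

```bash
python3 - <<'E'
from rig import env
s=env.sense();print(s["clock"],s["position"],s["ft_force"],s["wrist_torque"])
E
```

```text
5.7833 [0.53142618 0.16399108 0.13562499] [ 1.19409109 -0.3195191   2.98806906] [ 0.10342339 -0.14237013 -0.02638077]
```

move_arm:
  moves:
    - {"slide": [0, 0, -0.15], "twist": 0}
    - {"slide": [0, 0, 0], "twist": 0}

```text
clock: 5.95
position: [0.5315, 0.164, 0.1349]
eef_rot: [-3.141, -0.08, -0.001]
ft_force: [1.1, -0.1, 7.5]
grip_width: 0.0002
grip_force: 3.6
```

move_arm:
  moves:
    - {"slide": [0, 0, -0.15], "twist": 0}
    - {"slide": [0, 0, 0], "twist": 0}

```text
clock: 6.12
position: [0.5317, 0.164, 0.1347]
eef_rot: [3.14, 0.08, 0.002]
ft_force: [-4.8, -1.7, 15.8]
grip_width: 0.0003
grip_force: 8.0
```

The pump bottomed (15.8 N at z_rep 0.1347, real 0.168, so the tip offset is +33 mm). Releasing, then heading for the -y side of the cover rib.

move_arm:
  moves:
    - {"slide": [0, 0, 0.5], "twist": 0}
    - {"slide": [0, 0, 1], "twist": 0}
    - {"slide": [0, 0, 2], "twist": 0}
    - {"slide": [0, 0, 3], "twist": 0}
    - {"slide": [0, 0, 0], "twist": 0}
    - {"slide": [0.4, -3.9, 0], "twist": 0}
    - {"slide": [0.4, -3.9, 0], "twist": 0}
    - {"slide": [0.4, -3.9, 0], "twist": 0}

```text
clock: 6.78
position: [0.5425, 0.0464, 0.1974]
eef_rot: [-3.14, -0.084, 0.002]
ft_force: [0.9, -0.1, 0.1]
grip_width: 0.0003
grip_force: 0.0
```

move_arm:
  moves:
    - {"slide": [0.4, -3.9, 0], "twist": 0}
    - {"slide": [0.4, -3.9, 0], "twist": 0}
    - {"slide": [0.4, -3.9, 0], "twist": 0}
    - {"slide": [0.4, -3.9, 0], "twist": 0}
    - {"slide": [0.4, -3.9, 0], "twist": 0}
    - {"slide": [0.2, -4.0, 0], "twist": 0}
    - {"slide": [0, 0, 0], "twist": 0}
    - {"slide": [0, 0, 0], "twist": 0}

```text
clock: 7.45
position: [0.5643, -0.1898, 0.1967]
eef_rot: [-3.14, -0.074, 0.003]
ft_force: [0.6, 1.4, -0.8]
grip_width: 0.0005
grip_force: 0.0
```

move_arm:
  moves:
    - {"slide": [0, 0, -4], "twist": 0}
    - {"slide": [0, 0, -4], "twist": 0}
    - {"slide": [0, 0, -2], "twist": 0}
    - {"slide": [0, 0, 0], "twist": 0}
    - {"slide": [0, 0, 0], "twist": 0}

```text
clock: 7.87
position: [0.5642, -0.186, 0.0967]
eef_rot: [-3.138, -0.082, 0.005]
ft_force: [0.3, 0.1, 1.4]
grip_width: 0.0006
grip_force: 0.0
```

```bash
python3 - <<'E'
from h import *
from rig import env
s=env.sense();P=s["position"]+np.array([0,0,.033])
o=[]
for n,(u,v) in(("top",(330,160)),("side",(220,170))):
    p=imaging.grab_frame(n)[:,:,::-1]
    k=130 if n=="top" else 170
    c=cv2.resize(p[v:v+k,u:u+k],(400,400),interpolation=cv2.INTER_CUBIC)
    c=np.clip(255*(c/255.)**.6,0,255).astype(np.uint8)
    for q in pix(n,[P,P-[0,0,.033]]): cv2.circle(c,tuple(int(x) for x in (q-[u,v])*400/k),3,(0,0,255),1)
    o.append(c)
cv2.imwrite("pics/c7.png",np.hstack(o))
print(s["clock"],s["position"],s["ft_force"])
# pump up?
a=cv2.imread("pics/side0.png",0);b=cv2.cvtColor(imaging.grab_frame("side"),cv2.COLOR_RGB2GRAY)
print(np.abs(a.astype(int)-b)[285:330,286:314].mean())
E
```

```text
7.8667 [ 0.56424686 -0.186036    0.09670554] [0.3441739  0.14059122 1.44764245]
3.7182539682539684
```

View pics/c7.png

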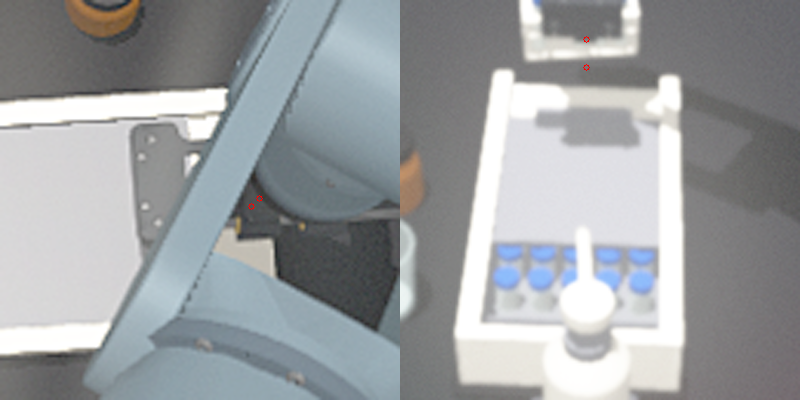

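Side view: the pump is back up (568,300), the gripper is beyond the cover, and its tip matches the +33 mm dot. It has clearance over the rack. Lowering behind the rib.

move_arm:
  moves:
    - {"slide": [0, 0, -2], "twist": 0}
    - {"slide": [0, 0, -1.2], "twist": 0}
    - {"slide": [0, 0, -0.8], "twist": 0}
    - {"slide": [0, 0, 0], "twist": 0}

```text
clock: 8.35
position: [0.5642, -0.1874, 0.0564]
eef_rot: [-3.139, -0.08, 0.003]
ft_force: [-0.2, -0.4, 0.6]
grip_width: 0.0004
grip_force: 0.0
```

move_arm:
  moves:
    - {"slide": [0, 0, -0.6], "twist": 0}
    - {"slide": [0, 0, -0.6], "twist": 0}
    - {"slide": [0, 0, 0], "twist": 0}

```text
clock: 8.6
position: [0.5648, -0.1878, 0.0449]
eef_rot: [-3.14, -0.08, 0.002]
ft_force: [-0.7, 0.0, -0.1]
grip_width: 0.0003
grip_force: 0.0
```

move_arm:
  moves:
    - {"slide": [0, 1, 0], "twist": 0}
    - {"slide": [0, 1, 0], "twist": 0}
    - {"slide": [-0.1, 1, 0], "twist": 0}
    - {"slide": [0, 0, 0], "twist": 0}

```text
clock: 8.93
position: [0.5641, -0.1556, 0.0459]
eef_rot: [-3.14, -0.083, 0.0]
ft_force: [0.8, 0.1, -0.4]
grip_width: 0.0004
grip_force: 0.0
```

move_arm:
  moves:
    - {"slide": [0, 1, 0], "twist": 0}
    - {"slide": [-0.1, 1, 0], "twist": 0}
    - {"slide": [0, 1, 0], "twist": 0}
    - {"slide": [-0.1, 1, 0], "twist": 0}
    - {"slide": [0, 0, 0], "twist": 0}

```text
clock: 9.35
position: [0.562, -0.1157, 0.0457]
eef_rot: [-3.14, -0.082, 0.0]
ft_force: [0.5, 0.5, 0.0]
grip_width: 0.0005
grip_force: 0.0
```

```bash
python3 - <<'E'
from h import *
from rig import env
a=cv2.imread("pics/side0.png",0);p=imaging.grab_frame("side");cv2.imwrite("pics/side8.png",p[:,:,::-1])
b=cv2.cvtColor(p,cv2.COLOR_RGB2GRAY)
# cover leading edge near col 283 (between vials): column profile
print(a[225:310,276].tolist());print(b[225:310,276].tolist())
s=env.sense();print(s["clock"],s["position"],s["ft_force"],s["wrist_torque"])
E
```

```text
[199, 200, 199, 200, 199, 201, 200, 200, 200, 199, 201, 200, 200, 201, 201, 203, 200, 199, 202, 199, 201, 200, 201, 202, 198, 201, 201, 201, 201, 203, 199, 199, 199, 199, 200, 200, 199, 199, 201, 199, 200, 199, 201, 198, 200, 200, 193, 172, 143, 127, 124, 128, 130, 125, 126, 134, 147, 156, 153, 152, 146, 144, 145, 143, 145, 136, 133, 144, 169, 189, 199, 202, 199, 192, 193, 194, 199, 202, 203, 197, 185, 168, 170, 220, 251]
[255, 254, 250, 240, 223, 204, 185, 165, 154, 155, 156, 169, 187, 202, 206, 204, 205, 204, 204, 206, 206, 206, 206, 204, 206, 207, 206, 205, 204, 207, 208, 205, 209, 206, 206, 206, 206, 206, 207, 205, 207, 206, 208, 206, 207, 207, 205, 207, 208, 208, 206, 208, 210, 206, 208, 209, 210, 209, 210, 209, 208, 207, 196, 170, 135, 117, 114, 126, 150, 168, 177, 181, 179, 181, 177, 181, 193, 207, 208, 205, 191, 174, 176, 224, 253]
9.4 [ 0.56197805 -0.1164624   0.0456644 ] [-0.05935158  0.1470141   0.18697923] [-0.02863832  0.01412488  0.01540039]
```

The cover is moving: its leading edge went from row 272 to 288.

```bash
python3 - <<'E'
from h import *
print(world("side",[(276,272.5),(276,288.2)],.062))
E
```

```text
[[0.59202003 0.00787343 0.062     ]
 [0.58679084 0.04876205 0.062     ]]
```

move_arm:
  moves:
    - {"slide": [0, 1, 0], "twist": 0}
    - {"slide": [-0.1, 1, 0], "twist": 0}
    - {"slide": [0, 1, 0], "twist": 0}
    - {"slide": [0, 0, 0], "twist": 0}

```text
clock: 9.73
position: [0.5608, -0.0859, 0.0455]
eef_rot: [-3.139, -0.082, 0.001]
ft_force: [0.3, -0.1, -0.2]
grip_width: 0.0003
grip_force: 0.0
```

move_arm:
  moves:
    - {"slide": [0, 0.9, 0], "twist": 0}
    - {"slide": [-0.1, 0.9, 0], "twist": 0}
    - {"slide": [0, 0.3, 0], "twist": 0}
    - {"slide": [0, 0, 0], "twist": 0}

```text
clock: 10.07
position: [0.56, -0.0658, 0.0456]
eef_rot: [-3.14, -0.081, 0.0]
ft_force: [0.5, 0.0, -0.3]
grip_width: 0.0004
grip_force: 0.0
```

move_arm:
  moves:
    - {"slide": [0, 0.2, 0], "twist": 0}
    - {"slide": [0, 0.2, 0], "twist": 0}
    - {"slide": [0, 0, 0], "twist": 0}

```text
clock: 10.32
position: [0.56, -0.0629, 0.0456]
eef_rot: [-3.14, -0.08, 0.001]
ft_force: [0.6, -0.4, 0.4]
grip_width: 0.0008
grip_force: 0.1
```

move_arm:
  moves:
    - {"slide": [0, 0.2, 0], "twist": 0}
    - {"slide": [0, 0.1, 0], "twist": 0}
    - {"slide": [0, 0, 0], "twist": 0}

```text
clock: 10.57
position: [0.56, -0.06, 0.0456]
eef_rot: [-3.14, -0.08, 0.001]
ft_force: [-1.3, -0.9, -0.7]
grip_width: 0.0005
grip_force: 0.4
```

move_arm:
  moves:
    - {"slide": [0, 0.2, 0], "twist": 0}
    - {"slide": [0, 0, 0], "twist": 0}

```text
clock: 10.73
position: [0.5601, -0.0579, 0.0457]
eef_rot: [-3.141, -0.08, 0.0]
ft_force: [-0.3, -0.8, -0.7]
grip_width: 0.0006
grip_force: 0.5
```

move_arm:
  moves:
    - {"slide": [0, 0.2, 0], "twist": 0}
    - {"slide": [0, 0, 0], "twist": 0}

```text
clock: 10.9
position: [0.5601, -0.0577, 0.0457]
eef_rot: [3.138, 0.08, -0.0]
ft_force: [-1.0, -8.5, -1.0]
grip_width: 0.0006
grip_force: 4.1
```

move_arm:
  moves:
    - {"slide": [0, 0.15, 0], "twist": 0}
    - {"slide": [0, 0, 0], "twist": 0}

```text
clock: 11.07
position: [0.5602, -0.0576, 0.0458]
eef_rot: [3.136, 0.08, -0.0]
ft_force: [-3.2, -13.0, -1.8]
grip_width: 0.0006
grip_force: 6.7
```

```bash
python3 - <<'E'
from h import *
from rig import env
p=imaging.grab_frame("side");cv2.imwrite("pics/side9.png",p[:,:,::-1])
b=cv2.cvtColor(p,cv2.COLOR_RGB2GRAY)
for c in(268,276,322):print(b[295:325,c].tolist())
s=env.sense();print(s["clock"],s["position"],s["ft_force"],s["wrist_torque"])
E
```

```text
[204, 204, 205, 203, 204, 205, 204, 204, 202, 203, 203, 206, 224, 247, 254, 255, 255, 255, 253, 236, 219, 215, 214, 215, 214, 212, 213, 213, 212, 213]
[206, 206, 205, 203, 205, 204, 206, 205, 204, 207, 204, 204, 216, 237, 253, 255, 255, 255, 254, 249, 229, 215, 212, 214, 213, 214, 213, 212, 211, 212]
[204, 204, 204, 203, 202, 204, 205, 203, 203, 204, 202, 202, 204, 210, 231, 252, 255, 255, 255, 255, 253, 237, 218, 213, 211, 213, 212, 210, 212, 212]
11.1167 [ 0.56016323 -0.0576237   0.04576878] [ -1.23473304 -13.73457212  -1.36365348] [-2.10784089  0.36401431  0.04455293]
```

The cover is hard against the end wall (13 N, no further motion, no gap in the image). Backing off.

move_arm:
  moves:
    - {"slide": [0, -0.8, 0], "twist": 0}
    - {"slide": [0, -1.5, 0], "twist": 0}
    - {"slide": [0, -0.5, 0], "twist": 0}
    - {"slide": [0, 0, 3], "twist": 0}
    - {"slide": [0, 0, 4], "twist": 0}
    - {"slide": [0, 0, 4], "twist": 0}
    - {"slide": [0, 0, 0], "twist": 0}
    - {"slide": [0, 0, 0], "twist": 0}

```text
clock: 11.78
position: [0.5625, -0.0829, 0.1589]
eef_rot: [3.139, 0.08, 0.01]
ft_force: [0.4, 0.2, -0.2]
grip_width: 0.0006
grip_force: 0.0
```

```bash
python3 - <<'E'
from h import *
from rig import env,ticket
a=cv2.imread("pics/side0.png",0);p=imaging.grab_frame("side")
b=cv2.cvtColor(p,cv2.COLOR_RGB2GRAY)
print(b[295:325,276].tolist(),np.abs(a.astype(int)-b)[300:330,286:314].mean(),np.abs(a.astype(int)-b)[220:310,190:232].mean(),np.abs(a.astype(int)-b)[155:195,265:325].mean())
s=env.sense();print(s["clock"],s["position"],s["ft_force"])
print(ticket.hand_in())
E
```

```text
[205, 205, 204, 203, 204, 204, 204, 204, 206, 202, 203, 204, 215, 237, 253, 255, 255, 255, 254, 249, 228, 216, 213, 212, 211, 212, 211, 212, 212, 213] 3.2773809523809523 3.042063492063492 75.9575
11.8333 [ 0.56077553 -0.08231886  0.15651377] [-0.22938338  0.24310625 -1.11083007]
the job is handed in; nothing more can be done
None
```

The job is handed in at about 11.8 s: I pressed the pump until it bottomed and it sprang back up, then pushed the cover hard against the end wall. The last image showed the beaker and jar unmoved, but the arm hid the tube rack; nothing suggests it was touched.

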